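# Jar tray past the sprung gate

## Robot

A 7-joint arm with a two-finger parallel gripper is mounted at the origin on the work surface. World frame = base frame: x ahead of the robot, y to its left, z up, the work surface at z = 0. Lengths are in m, angles in rad, forces in N, time in s.
With the tool pointing down it reaches from about 0.375 to 0.925 m from the base axis. Payload 3.1 kg.
Tool frame: the origin (TCP) lies between the finger pads; the fingertips stand 19 mm ahead of it and the grasp point (between the pads) is the TCP; z points along the fingers, y is the direction in which the jaws open and shut (so a half turn about z gives the same grasp; the last joint's range is limited). The gripper opens to 85 mm and grips with 20 to 120 N. Pads are 22 mm wide; open, the fingers measure 114 mm over their backs; the gripper's body (76 mm by 85 mm) begins 54 mm behind the grasp point. The pads swing forward as they close: fully open they stand 13 mm farther back than shut.
Start: joints at [1.224, 0.383, 0.044, 1.598, -0.018, 1.161, -0.05], TCP at [0.16, -0.63, 0.25] pointing down, gripper open.
Joint ranges: [-2.61, 2.61], [-0.41, 2.15], [-1.48, 1.57], [0, 2.5], [-1.57, 4.71], [0.05, 1.97], [-2.85, 2.85]. Speed limits (rad/s): [2.79, 2.79, 3.14, 3.14, 3.14, 3.14, 3.14].

## Interface

Orientations are given as a unit quaternion [x, y, z, w].
In Python, from bench import move_ptp, movel, move_j, move_gripper, pause, inverse_kinematics, read_camera, camera_params, MotionError, sign_off, look_for, tip_of, read_time_s, read_qpos, read_joint_vel, read_effort, read_eef_pos, read_tcp_rot, read_ft_force, read_ft_torque, read_finger_gap gives the robot as it stands. Calls block until the motion is done:
- move_ptp(position, orientation): joint-space move of the TCP to a pose.
- movel(position, orientation=None, speed=0.15): straight line of the TCP; orientation=None keeps the orientation; speed is the mean speed in m/s.
- move_j(angles): joint-space move.
- move_gripper(opening, effort=None): finger opening in m; effort is the grip in N (None keeps the last); returns when the fingers have stopped.
- pause(seconds).
- inverse_kinematics(position, orientation): joint angles nearest the present ones, or None.
- read_camera(name): name is "scene" or "top" or "wrist"; returns the picture (480x640x3 uint8, red, green, blue); there is no depth.
- camera_params(name): a dict with "K" (3x3 intrinsics, pixels), "dist_coeffs" ([k1, k2, p1, p2, k3] as OpenCV has them; the pictures are not rectified), "camera_from_world" (4x4, takes a point from world to camera coordinates). Camera axes: x right, y down, z forward; pixel columns grow to the right and rows downward; lengths in m; the calibration is good to about 2 mm. A picture is of the moment at which its call begins: read the wrist's pose just before it. camera_params takes no time and is no camera call; for the wrist camera it gives the pose at the moment of the call.
A pose or a line that the arm cannot do raises MotionError and nothing moves.
- sign_off(): hands the job in, once; it reports no verdict.
Trained networks look in the newest picture that a camera, given by its name, has taken for a name from the list of things; names that differ only in an ending like _2 or _b are one class to them, and where a whole thing is asked for, a point or a joint stands for the part that bears it (a point fixed in the world has none). Each returns a list of dicts, best first, with "confidence" (0 to 1); they miss things now and then, are a little off and sometimes report something else, mostly with a low value. They report only what shows in the picture. A call takes as long as a camera call. They do not tell look-alikes from the thing itself.
- look_for(camera, name): "at" ([column, row] in pixels, amid what is visible of it).
- tip_of(camera, name): "at" ([column, row] in pixels: a listed point, or the origin of a listed thing).
Readings, each from a call of its own:
- read_time_s(): time.
- read_qpos(): joint angles.
- read_joint_vel(): joint speeds.
- read_effort(): joint torques, N m.
- read_eef_pos(): TCP position.
- read_tcp_rot(): TCP orientation.
- read_ft_force(): force on the tool from outside, world axes, zero at the start.
- read_ft_torque(): the same for the moment, N m.
- read_finger_gap(): finger opening in m.
Only numpy, scipy, OpenCV 4.12 (cv2) and the standard library are available. Lean on these libraries where they do the work, as an engineer would, in place of code of your own. Each camera call takes 0.05 s, during which the arm holds its last target.

## Task

Feed the blue jar tray into the sample changer: swing the lane's yellow spring gate open with one fingertip and keep holding it while the other fingertip pushes the tray from behind along the lane, past the gate and fully home against the end stop; then let go so that the gate falls shut behind it. The gate must not touch the tray or the jars, the jars stay standing in their pockets and are not touched, and the tray is only pushed, never lifted. Leave the other things on the bench where they are.

Things in the scene. Friction and masses are not known exactly. Their poses are not given: they have to be found in the camera images.
- lane: in-feed lane (chute) of a bench sample changer, fixed. Its +y is the way of travel, +x the side with the gate post; origin at bench height on the centre line at the gate line (y = 0). Lane surface 10 mm above the bench; two side rails (white slippery plastic like the lane, friction about 0.2), inner faces at x = +-56.5 mm, 6 mm wide, tops 20 mm above the bench, from y = -190 to +122 mm.
- end_stop (a point): end stop on the lane's centre line, at lane y = +122 mm: the faces of two black rubber bumpers, tops 32 mm above the bench, on the front of a white housing 150 mm wide and 70 mm high (lane y = 128 to 212 mm). Axes as the lane's.
- gate_hinge (a point): centre of the gate's upright hinge pin, at lane x = +93 mm, y = 0, 45 mm above the bench: 38 mm outside the tray's side, so a finger fits between hinge and tray. Hinge barrel 11 mm across; the pin's cap tops out 73 mm above the bench; its foot (30 x 34 mm) is 20 mm high.
- gate (a joint): opening angle (rad): 0 shut (straight across, from the hinge towards lane -x), grows as the gate swings with the travel (towards lane +y), to 1.7 at most; 1.57 is parallel to the rails. It never swings against the travel. A spring shuts it (torque 0.03 N m shut, 0.075 at 1.5 rad); let go, it falls shut in about a second. Past 0.95 rad it no longer reaches over the tray's path.
- gate_tip (a point): centre of the free end of the gate, a yellow plate with steel bands, 5 mm thick, 65 mm long from the hinge axis, lower edge 24 mm and upper edge 66 mm above the bench (so it passes over the rails).
- tray: blue steel jar tray, 110 mm wide (x), 50 mm long (y), about 0.4 kg empty, on the lane between the rails with 1.5 mm to spare each side, axes along the lane's; origin at the centre of its underside. Rim 20 mm high. It starts short of the gate, centre at lane y = -135 to -55 mm; against the end stop its centre is at lane y = +97 mm.
- tray_push (a point): middle of the rear face of the tray's upright push plate: 25 mm behind the tray's origin (tray y = -25 mm), 35 mm above its underside; the plate is 110 mm wide, 4 mm thick, its top 48 mm above the tray's underside.
- jar_a: white sample jar with grey lid, 30 mm across, 43 mm tall, 45 g, loose in the tray's -x pocket (floor 4 mm above the tray's underside, pockets 36 mm apart along x); origin at the centre of its base
- jar_b: white sample jar with grey lid, 30 mm across, 43 mm tall, 45 g, loose in the middle pocket (floor 4 mm above the tray's underside, pockets 36 mm apart along x); origin at the centre of its base
- jar_c: white sample jar with grey lid, 30 mm across, 43 mm tall, 45 g, loose in the tray's +x pocket, the one on the gate's side (floor 4 mm above the tray's underside, pockets 36 mm apart along x); origin at the centre of its base
- beaker: empty glass beaker, 70 mm across, 95 mm tall, standing on the bench; origin under its centre. Leave alone.
- bottle: white plastic bottle with blue cap, 52 mm across, 110 mm tall, standing on the bench; origin under its centre. Leave alone.
- coupling: turned steel spindle coupling, 32 mm across, 42 mm tall, standing on the bench; origin under its centre. Leave alone.
- case: closed black instrument case 134 x 204 x 66 mm lying on the bench; origin under its centre. Leave alone.
There are look-alikes about, which are no part of the job. What is shaped like the jar_c but orange is not meant.

How it is judged:
By the outcome, as a careful person would: the job done as asked, in the order asked, and still so for the second after the job is handed in, with the robot touching nothing.
It also fails if it takes over 48 s, if anything falls off the work surface, if the arm or the gripper's body presses on something with over 40 N, if the wrist force passes 120 N, or if a joint passes its speed limit or range.

## Working session

There is one attempt and no reset: what is moved stays moved. The work goes in short steps, each a Python script; the robot and the scene stay as the last script left them, time stands still between calls to the robot, and variables do not carry over. Pictures are saved under pics/ and viewed, and the job is handed in when it is done.

```bash
ls; mkdir -p pics; python3 - <<'E'
from bench import *
import cv2
for n in ["scene","top","wrist"]:
    im=read_camera(n); cv2.imwrite(f"pics/{n}0.png",im[:,:,::-1])
    p=camera_params(n); print(n,p)
    for t in ["lane","end_stop","gate_hinge","gate_tip","tray","tray_push","jar_a","beaker","bottle","coupling","case"]:
        r=tip_of(n,t); print(t,[(x["at"],round(x["confidence"],2)) for x in r[:4]])
print(read_time_s(),read_tcp_rot(),read_finger_gap())
E
```

```text
pics
scene {'K': array([[491.26316414,   0.        , 315.9634385 ],
       [  0.        , 491.26316414, 238.45766102],
       [  0.        ,   0.        ,   1.        ]]), 'dist_coeffs': array([-0.08064459,  0.        ,  0.        ,  0.        ,  0.        ]), 'camera_from_world': array([[ 0.64946388,  0.76037991, -0.00436611, -0.39978295],
       [ 0.44377426, -0.38369138, -0.80984278, -0.19962214],
       [-0.61746342,  0.52402607, -0.58663072,  1.3920118 ],
       [ 0.        ,  0.        ,  0.        ,  1.        ]])}
lane [([306.2, 262.4], 0.55)]
end_stop [([345.9, 229.5], 0.98), ([334.5, 264.0], 0.39)]
gate_hinge [([337.3, 260.3], 0.68), ([84.4, 326.5], 0.65), ([347.5, 231.1], 0.5), ([451.8, 198.5], 0.21)]
gate_tip [([315.3, 248.6], 0.85)]
tray [([259.7, 278.2], 0.78)]
tray_push [([248.0, 270.3], 0.84)]
jar_a [([215.6, 330.4], 0.79), ([273.2, 286.9], 0.75), ([330.5, 337.1], 0.74), ([263.3, 275.1], 0.67)]
beaker [([379.7, 173.8], 0.85)]
bottle [([84.1, 323.4], 0.96)]
coupling [([162.0, 395.4], 0.74)]
case [([452.8, 199.0], 0.63)]
top {'K': array([[455.05227985,   0.        , 317
[... 1135 characters left out ...]
0.        ,   0.        ,   1.        ]]), 'dist_coeffs': array([-0.00839337,  0.        ,  0.        ,  0.        ,  0.        ]), 'camera_from_world': array([[ 2.45375842e-01, -9.69427892e-01, -5.07559947e-04,
        -6.49231277e-01],
       [-9.28212811e-01, -2.35094701e-01,  2.88359947e-01,
        -3.80659231e-02],
       [-2.79663501e-01, -7.02854413e-02, -9.57521949e-01,
         3.78614904e-01],
       [ 0.00000000e+00,  0.00000000e+00,  0.00000000e+00,
         1.00000000e+00]])}
lane []
end_stop []
gate_hinge []
gate_tip []
tray []
tray_push []
jar_a []
beaker []
bottle []
coupling []
case []
1.8 [ 9.92267272e-01  1.24119544e-01 -2.67535135e-06 -3.94293534e-07] 0.08538650396011453
```

View images.

View pics/top0.png

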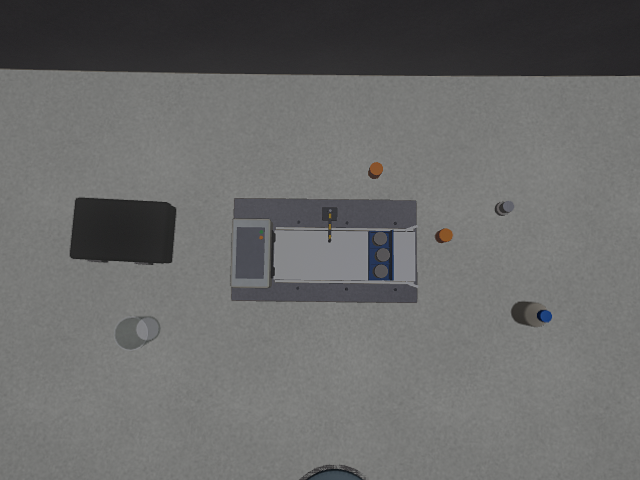

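View pics/scene0.png

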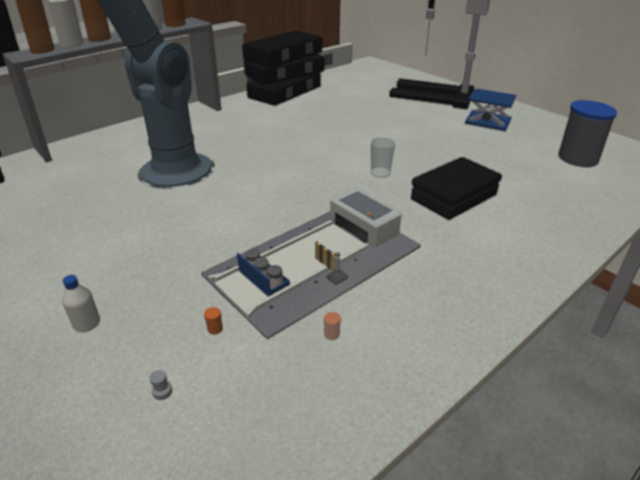

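```bash
python3 - <<'E'
import cv2
t=cv2.imread("pics/top0.png")[185:315,220:430]
cv2.imwrite("pics/topcrop.png",cv2.resize(t,None,fx=3.8,fy=3.8,interpolation=cv2.INTER_CUBIC))
t=cv2.imread("pics/scene0.png")[180:345,195:430]
cv2.imwrite("pics/scenecrop.png",cv2.resize(t,None,fx=3.4,fy=3.4,interpolation=cv2.INTER_CUBIC))
E
```

```text
(no output)
```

View pics/topcrop.png

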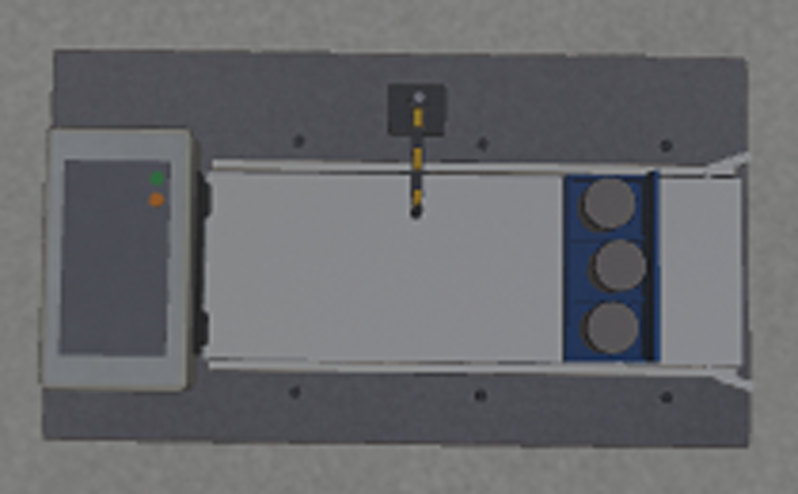

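View pics/wrist0.png

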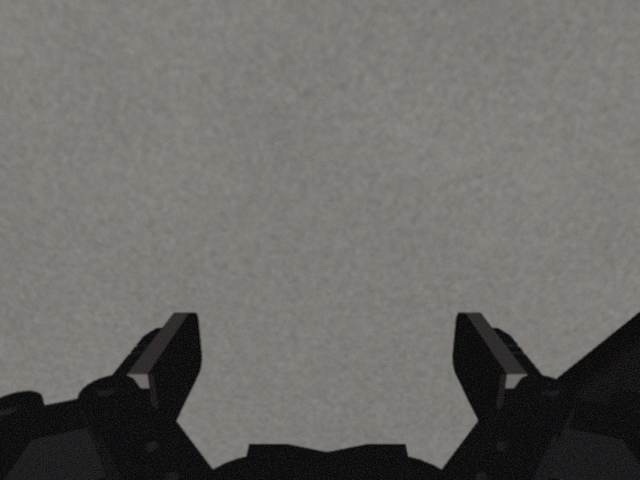

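View pics/scenecrop.png

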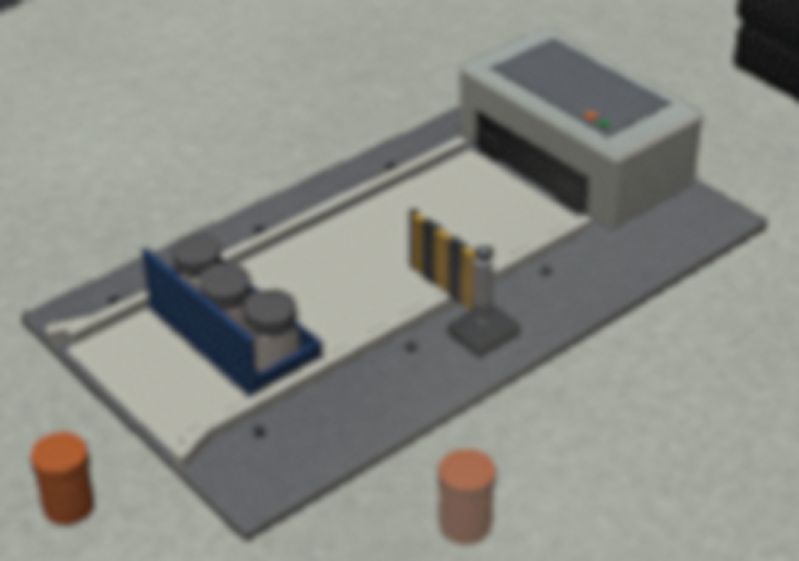

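```bash
cat > h.py <<'E'
import numpy as np,cv2
from scipy.optimize import least_squares
def proj(P,X):
    X=np.atleast_2d(X).astype(float); T=P["camera_from_world"]
    r,_=cv2.Rodrigues(T[:3,:3]); return cv2.projectPoints(X,r,T[:3,3],P["K"],P["dist_coeffs"])[0][:,0]
def ray(P,uv,z):
    n=cv2.undistortPoints(np.array([[uv]],float),P["K"],P["dist_coeffs"])[0,0]
    T=P["camera_from_world"];R=T[:3,:3];c=-R.T@T[:3,3];d=R.T@np.array([n[0],n[1],1]);s=(z-c[2])/d[2];return c+s*d
E
python3 - <<'E'
from h import *; from bench import camera_params,read_eef_pos,read_tcp_rot
T=camera_params("top");S=camera_params("scene")
a=lambda u:(np.array(u)+.5)/3.8-.5+[220,185]
b=lambda u:(np.array(u)+.5)/3.4-.5+[195,180]
top=[((419,97),(.093,0,.073)),((191,130),(.075,.128,.07)),((189,388),(-.075,.128,.07)),((49,130),(.075,.212,.07)),((41,388),(-.075,.212,.07)),
((213,163),(.0595,.122,.02)),((210,366),(-.0595,.122,.02))]
sc=[((617,160),(.075,.128,.07)),((462,72),(-.075,.128,.07)),((700,117),(.075,.212,.07)),((548,30),(-.075,.212,.07)),((484,249),(.093,0,.073))]
def w(p,X):
    X=np.array(X);c,s=np.cos(p[2]),np.sin(p[2]);return np.array([p[0]+c*X[0]-s*X[1],p[1]+s*X[0]+c*X[1],X[2]])
def res(p,A,B):
    r=[]
    for u,X in A:r+=list(proj(T,w(p,X))[0]-a(u))
    for u,X in B:r+=list(proj(S,w(p,X))[0]-b(u))
    return np.array(r)
for A,B in((top,[]),([],sc),(top,sc)):
    o=least_squares(lambda p:res(p,A,B),[.55,0,0],loss="soft_l1");print(o.x.round(4));print(res(o.x,A,B).reshape(-1,2).round(1).tolist())
p=o.x
def toL(X):
    d=X[:2]-p[:2];c,s=np.cos(p[2]),np.sin(p[2]);return np.round([c*d[0]+s*d[1],-s*d[0]+c*d[1]],4)
for n,u,z in [("rim front",(563,176),.03),("rim front",(563,362),.03),("rear plate top",(660,172),.058),("rear plate top",(658,360),.058),("jarC",(608,203),.057),("jarB",(619,265),.057),("jarA",(610,328),.057),("rail+",(213,163),.02),("rail+",(705,173),.02),("rail-",(210,366),.02),("rail-",(712,374),.02),("bump",(211,190),.032),("bump",(208,330),.032),("gatetip",(416,215),.066)]:
    print(n,toL(ray(T,a(u),z)))
for n,u,z in [("plate L",(145,250),.058),("plate R",(254,352),.058),("hinge",(484,249),.073),("gatetip",(412,211),.066)]:
    print("scene",n,toL(ray(S,b(u),z)))
# finger tips
W=camera_params("wrist");M=np.linalg.inv(W["camera_from_world"])
e=np.array(read_eef_pos());from scipy.spatial.transform import Rotation as Ro
R=Ro.from_quat(read_tcp_rot())
for u in [(197,313),(458,313),(173,313),(155,374),(130,374),(526,374)]:
    n=cv2.undistortPoints(np.array([[u]],float),W["K"],W["dist_coeffs"])[0,0]
    for d in (.14,.15): print(u,d,R.inv().apply((M@np.array([n[0]*d,n[1]*d,d,1]))[:3]-e).round(4),end=" ")
    print()
print(R.as_matrix().round(3))
E
```

```text
[0.5649 0.0173 0.0055]
[[0.4, -0.3], [0.8, -0.9], [0.3, 1.3], [-0.9, -1.1], [-0.4, 1.1], [-0.1, 0.3], [-0.1, -0.2]]
[ 0.5706  0.0124 -0.01  ]
[[0.3, 0.8], [-1.4, -1.9], [2.9, -0.7], [0.0, -1.5], [-0.4, 1.9]]
[ 0.5654  0.0171 -0.0011]
[[0.8, -0.5], [1.2, -1.5], [0.2, 0.7], [-0.5, -2.0], [-0.5, 0.2], [0.2, -0.2], [-0.1, -0.8], [-0.2, -1.4], [-2.0, -3.6], [2.0, -2.9], [-0.9, -3.1], [-0.2, -0.5]]
rim front [ 0.0527 -0.0846]
rim front [-0.0563 -0.0849]
rear plate top [ 0.0526 -0.1369]
rear plate top [-0.0545 -0.1355]
jarC [ 0.0345 -0.1074]
jarB [-0.0009 -0.1137]
jarA [-0.0368 -0.1086]
rail+ [0.059  0.1225]
rail+ [ 0.0567 -0.1698]
rail- [-0.0612  0.1217]
rail- [-0.062  -0.1733]
bump [0.0416 0.1221]
bump [-0.0404  0.1221]
gatetip [0.0254 0.0025]
scene plate L [-0.0483 -0.1383]
scene plate R [ 0.0666 -0.1432]
scene hinge [ 0.0945 -0.0009]
scene gatetip [ 0.0327 -0.002 ]
(197, 313) 0.14 [ 0.0087 -0.0428  0.0042] (197, 313) 0.15 [ 0.0041 -0.0458  0.0132] 
(458, 313) 0.14 [0.0086 0.042  0.0042] (458, 313) 0.15 [0.004  0.045  0.0133] 
(173, 313) 0.14 [ 0.0087 -0.0506  0.0041] (173, 313) 0.15 [ 0.0041 -0.0542  0.0132] 
(155, 374) 0.14 [-0.0103 -0.0565 -0.0016] (155, 374) 0.15 [-0.0162 -0.0605  0.0071] 
(130, 374) 0.14 [-0.0104 -0.0647 -0.0016] (130, 374) 0.15 [-0.0162 -0.0693  0.0071] 
(526, 374) 0.14 [-0.0105  0.0642 -0.0015] (526, 374) 0.15 [-0.0164  0.0688  0.0071] 
[[ 0.969  0.246 -0.   ]
 [ 0.246 -0.969  0.   ]
 [-0.    -0.    -1.   ]]
```

```bash
cat >> h.py <<'E'
from scipy.spatial.transform import Rotation as Ro
def quat(ang):  # tool y axis at world angle ang, z down
    y=np.array([np.cos(ang),np.sin(ang),0]);z=np.array([0,0,-1.]);x=np.cross(y,z)
    return Ro.from_matrix(np.c_[x,y,z]).as_quat()
E
python3 - <<'E'
from h import *; from bench import *; import json
move_ptp([.545,.0,.25],quat(-np.pi/2)); print(read_time_s(),read_qpos().round(2) if hasattr(read_qpos(),'round') else read_qpos())
P=camera_params("wrist"); im=read_camera("wrist"); cv2.imwrite("pics/w1.png",im[:,:,::-1])
json.dump({k:np.array(v).tolist() for k,v in P.items()},open("w1.json","w"))
for t in ["lane","end_stop","gate_hinge","gate_tip","tray","tray_push","jar_a"]:
    print(t,[(x["at"],round(x["confidence"],2)) for x in tip_of("wrist",t)[:4]])
print(read_time_s())
for m in [(.565+.049,.017-.095,-120),(.565+.025,.017+.06,-180)]:
    for f in (0,180):
        print(m,f,inverse_kinematics([m[0],m[1],.034],quat(np.radians(m[2]+f))))
E
```

```text
4.4083 [ 0.5   0.25 -0.66  1.83  0.17  1.12 -1.78]
lane [([304.1, 175.2], 0.87)]
end_stop [([155.4, 177.0], 0.64)]
gate_hinge [([297.6, 49.6], 0.95), ([442.2, 130.1], 0.6)]
gate_tip [([300.9, 137.7], 0.7), ([483.2, 179.9], 0.18)]
tray [([438.0, 177.1], 0.97)]
tray_push [([484.4, 182.4], 0.84)]
jar_a [([609.1, 116.6], 0.73), ([439.6, 174.6], 0.72), ([441.6, 128.1], 0.72), ([430.4, 219.6], 0.6)]
4.8083
(0.614, -0.078, -120) 0 [ 0.42402734  0.6395523  -0.46201965  1.78517934  0.37781597  0.8055309
 -2.318789  ]
(0.614, -0.078, -120) 180 [ 0.73986628  0.80524537 -0.90294699  1.77018429  0.76407874  0.95829284
  0.56270537]
(0.59, 0.077, -180) 0 [-0.90277761  0.78650413  0.92215555  1.89780811 -0.81513446  0.88684871
 -2.70356767]
(0.59, 0.077, -180) 180 [ 0.40670994  0.70233589 -0.76776019  1.83464645  0.62973046  0.86614141
 -0.66936004]
```

View pics/w1.png

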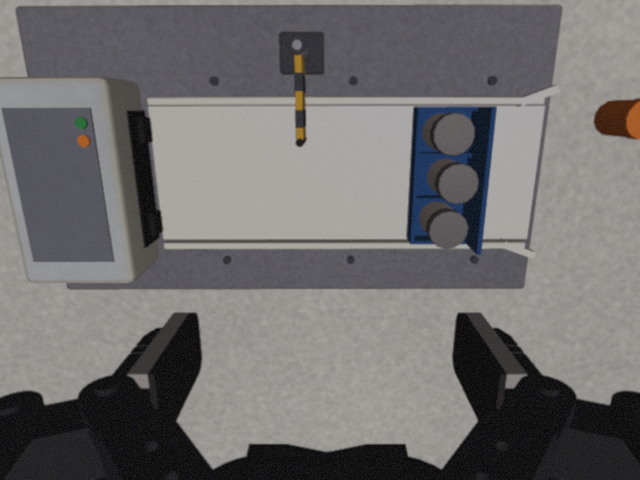

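```bash
python3 - <<'E'
import cv2
t=cv2.imread("pics/w1.png")
cv2.imwrite("pics/w1a.png",cv2.resize(t[30:280,120:320],None,fx=4,fy=2.4,interpolation=cv2.INTER_CUBIC)) if 0 else None
cv2.imwrite("pics/w1a.png",cv2.resize(t[30:180,120:320],None,fx=4,fy=4,interpolation=cv2.INTER_CUBIC))
cv2.imwrite("pics/w1b.png",cv2.resize(t[85:260,390:560],None,fx=3.4,fy=3.4,interpolation=cv2.INTER_CUBIC))
cv2.imwrite("pics/w1c.png",cv2.resize(t[150:290,120:320],None,fx=4,fy=4,interpolation=cv2.INTER_CUBIC))
E
```

```text
(no output)
```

View pics/w1a.png

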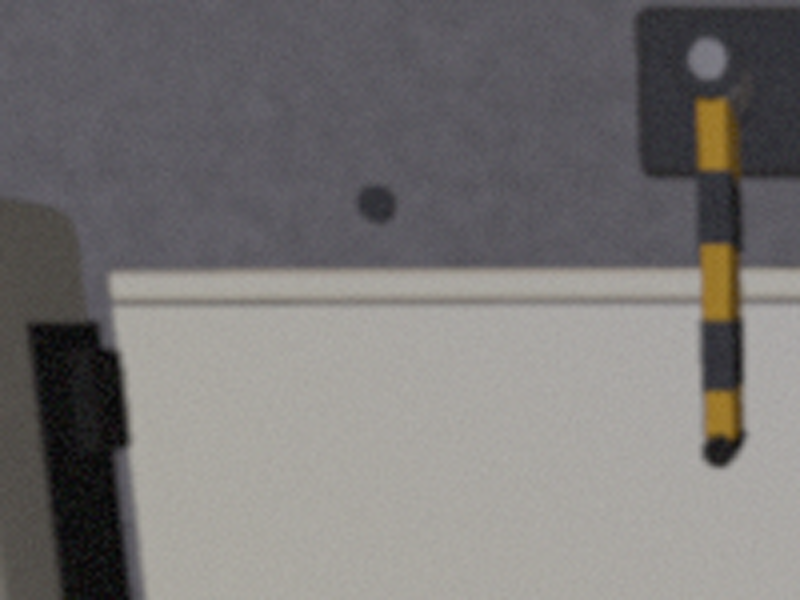

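View pics/w1b.png

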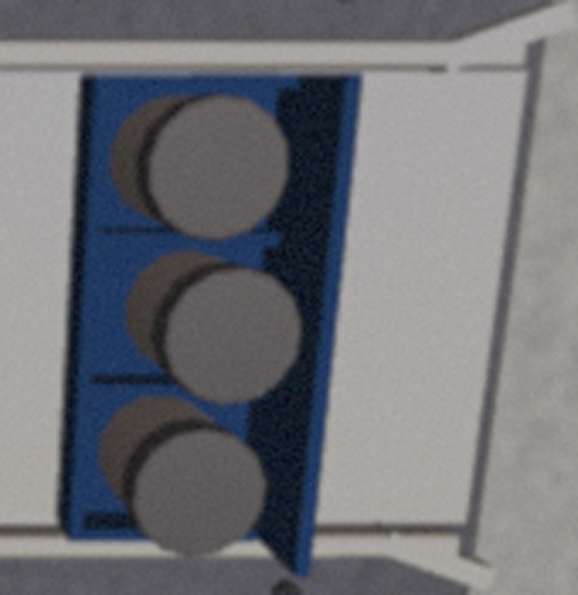

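View pics/w1c.png

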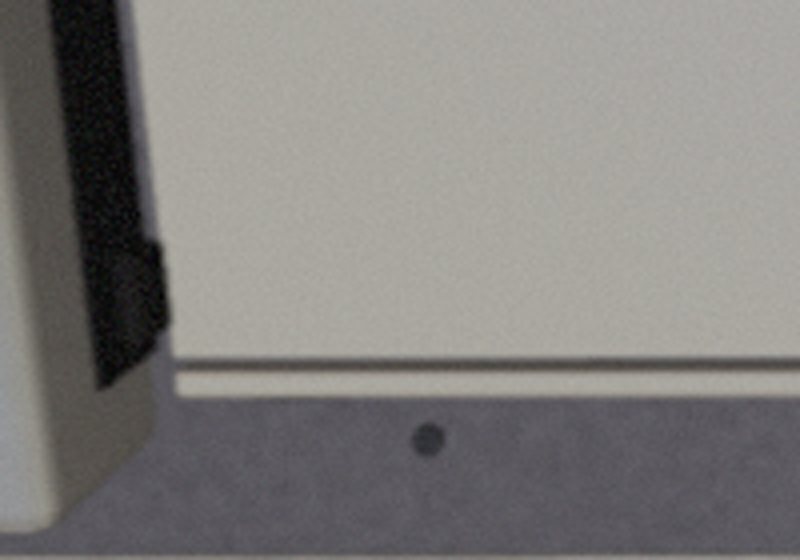

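```bash
python3 - <<'E'
from h import *; import json
P={k:np.array(v) for k,v in json.load(open("w1.json")).items()}
A=lambda u:(np.array(u)+.5)/4-.5+[120,30]
C=lambda u:(np.array(u)+.5)/4-.5+[120,150]
B=lambda u:(np.array(u)+.5)/3.4-.5+[390,85]
pts=[(A((708,58)),.073,.093,0),(A((110,270)),.02,.0625,.122),(A((112,299)),.02,.0565,.122),(C((177,371)),.02,-.0565,.122),(C((178,396)),.02,-.0625,.122),
(A((690,269)),.02,.0625,None),(B((430,42)),.02,.0625,None),(B((430,66)),.02,.0565,None),(B((350,536)),.02,-.0565,None),(C((790,371)),.02,-.0565,None),(C((790,396)),.02,-.0625,None)]
def L(p,X):
    d=X[:2]-p[:2];c,s=np.cos(p[2]),np.sin(p[2]);return np.array([c*d[0]+s*d[1],-s*d[0]+c*d[1]])
def res(p):
    r=[]
    for u,z,x,y in pts:
        l=L(p,ray(P,u,z)); r.append(l[0]-x)
        if y is not None:r.append(l[1]-y)
    return np.array(r)*1e3
o=least_squares(res,[.565,.017,0],loss="soft_l1");p=o.x;print(p.round(4),res(p).round(1))
for n,u,z in [("rimfront",B((95,77)),.03),("rimfront",B((74,535)),.03),("plate",B((362,77)),.058),("plate",B((313,575)),.058),("C",B((219,166)),.057),("B",B((232,334)),.057),("A",B((199,492)),.057),("gtip",A((719,448)),.066),("bump",A((128,445)),.032),("bump",C((168,325)),.032)]:
    print(n,L(p,ray(P,u,z)).round(4))
E
```

```text
[ 0.564   0.0169 -0.0024] [-0.1  1.1 -0.4 -0.3  0.2 -0.   0.1 -0.5  0.5 -0.  -0.5 -0.5  0.2 -0.
  0.   0.4]
rimfront [ 0.0542 -0.0873]
rimfront [-0.0531 -0.0885]
plate [ 0.0542 -0.1366]
plate [-0.0539 -0.1375]
C [ 0.0363 -0.1089]
B [ 0.0008 -0.1147]
A [-0.0347 -0.1104]
gtip [0.0313 0.0009]
bump [0.0296 0.1173]
bump [-0.0427  0.1176]
```

```bash
cat >> h.py <<'E'
LANE=(.564,.0169,-.0024)
IN,OUT,HW=42.7,50.5,11.
def fp(m,phi,side):
    j=np.array([np.cos(phi),np.sin(phi)]);n=np.array([-j[1],j[0]])
    return np.array([m+side*a*j+b*n for a in(IN,OUT) for b in(-HW,HW)])
GX=83.
def mid(L,deg):  # mm lane: P leading y = L, G outer x = GX
    phi=np.radians(deg);z=np.zeros(2)
    return np.array([GX-fp(z,phi,1)[:,0].max(), L-fp(z,phi,-1)[:,1].max()])
def theta(m,deg):
    t=0
    for x,y in fp(m,np.radians(deg),1):
        r=np.hypot(93-x,y)
        a=np.arctan2(y,93-x)+np.arcsin(2.5/r)
        if y>-2 and r<65: t=max(t,a)
    return t
def pose(L,deg,z=.034):
    m=mid(L,deg)/1e3;c,s=np.cos(LANE[2]),np.sin(LANE[2])
    return [LANE[0]+c*m[0]-s*m[1],LANE[1]+s*m[0]+c*m[1],z],quat(np.radians(deg)+LANE[2])
SCHED=[(-62,70),(-45,68),(-30,62),(-15,54),(0,45),(15,35),(30,24),(45,12),(58,0),(66,-6),(70,-10)]
E
python3 - <<'E'
from h import *; from bench import *
for L,d in [(-147,70),(-120,70),(-100,70),(-90,70),(-80,70),(-70,70)]+SCHED+[(72,-10)]:
    m=mid(L,d);g=fp(m,np.radians(d),1);p=fp(m,np.radians(d),-1);k=p[:,1].argmax()
    q=inverse_kinematics(*pose(L,d))
    print(L,d,m.round(1),"th %.2f"%theta(m,d),"G x",g[:,0].min().round(1),"y",g[:,1].min().round(),g[:,1].max().round(),"Pcx",p[k,0].round(),None if q is None else np.round(q,2))
E
```

```text
-147 70 [  55.4 -110.6] th 0.00 G x 59.7 y -74.0 -59.0 Pcx 30.0 [ 0.77  0.83 -0.93  1.75  0.79  0.98  0.75]
-120 70 [ 55.4 -83.6] th 0.00 G x 59.7 y -47.0 -32.0 Pcx 30.0 [ 0.74  0.83 -0.93  1.76  0.79  0.98  0.7 ]
-100 70 [ 55.4 -63.6] th 0.00 G x 59.7 y -27.0 -12.0 Pcx 30.0 [ 0.71  0.83 -0.94  1.76  0.8   0.98  0.67]
-90 70 [ 55.4 -53.6] th 0.00 G x 59.7 y -17.0 -2.0 Pcx 30.0 [ 0.7   0.83 -0.94  1.77  0.8   0.98  0.65]
-80 70 [ 55.4 -43.6] th 0.32 G x 59.7 y -7.0 8.0 Pcx 30.0 [ 0.68  0.83 -0.94  1.77  0.8   0.98  0.63]
-70 70 [ 55.4 -33.6] th 0.97 G x 59.7 y 3.0 18.0 Pcx 30.0 [ 0.67  0.83 -0.94  1.77  0.8   0.98  0.61]
-62 70 [ 55.4 -25.6] th 1.19 G x 59.7 y 11.0 26.0 Pcx 30.0 [ 0.65  0.83 -0.95  1.77  0.8   0.98  0.6 ]
-45 68 [53.9 -9.5] th 1.35 G x 59.7 y 26.0 41.0 Pcx 28.0 [ 0.63  0.83 -0.94  1.77  0.8   0.98  0.54]
-30 62 [49.6  2.5] th 1.39 G x 59.9 y 35.0 52.0 Pcx 20.0 [ 0.6   0.81 -0.93  1.78  0.79  0.97  0.42]
-15 54 [44.4 13.1] th 1.41 G x 60.6 y 41.0 60.0 Pcx 10.0 [ 0.57  0.79 -0.91  1.79  0.76  0.95  0.27]
0 45 [39.5 22.4] th 1.42 G x 61.9 y 45.0 66.0 Pcx 2.0 [ 0.55  0.77 -0.88  1.81  0.74  0.93  0.11]
15 35 [35.3 30.5] th 1.42 G x 64.0 y 46.0 68.0 Pcx -6.0 [ 0.52  0.75 -0.86  1.82  0.71  0.91 -0.06]
30 24 [32.4 37.3] th 1.42 G x 66.9 y 45.0 68.0 Pcx -11.0 [ 0.49  0.74 -0.83  1.82  0.69  0.9  -0.25]
45 12 [31.3 43.1] th 1.40 G x 70.8 y 41.0 64.0 Pcx -13.0 [ 0.46  0.72 -0.8   1.83  0.66  0.88 -0.45]
58 0 [32.5 47. ] th 1.44 G x 75.2 y 36.0 58.0 Pcx -10.0 [ 0.42  0.71 -0.76  1.82  0.63  0.87 -0.65]
66 -6 [31.6 49.8] th 1.44 G x 72.9 y 34.0 56.0 Pcx -17.0 [ 0.41  0.7  -0.75  1.82  0.61  0.86 -0.74]
70 -10 [31.4 50.4] th 1.43 G x 71.5 y 31.0 54.0 Pcx -16.0 [ 0.4   0.69 -0.73  1.83  0.6   0.86 -0.81]
72 -10 [31.4 52.4] th 1.43 G x 71.5 y 33.0 56.0 Pcx -16.0 [ 0.39  0.69 -0.73  1.82  0.6   0.86 -0.81]
```

```bash
python3 - <<'E'
from h import *; from bench import *
p,q=pose(-147,70,.16); move_ptp(p,q); 
f0=np.array(read_ft_force())
p,q=pose(-147,70,.034); movel(p,q,speed=.1); print(read_time_s(),read_eef_pos()-np.array(p),f0,np.array(read_ft_force())-f0,read_finger_gap())
for n in("scene","top","wrist"):
    cv2.imwrite(f"pics/{n}2.png",read_camera(n)[:,:,::-1])
t=cv2.imread("pics/scene2.png")[180:345,195:430]
cv2.imwrite("pics/scene2c.png",cv2.resize(t,None,fx=3.4,fy=3.4,interpolation=cv2.INTER_CUBIC))
E
```

```text
8.475 [7.60900560e-04 2.70974724e-05 9.01323681e-04] [-0.09303778  0.76940022 -0.1304866 ] [ 0.04809213 -0.58429444 -0.75433063] 0.0853587592939693
```

View pics/scene2c.png

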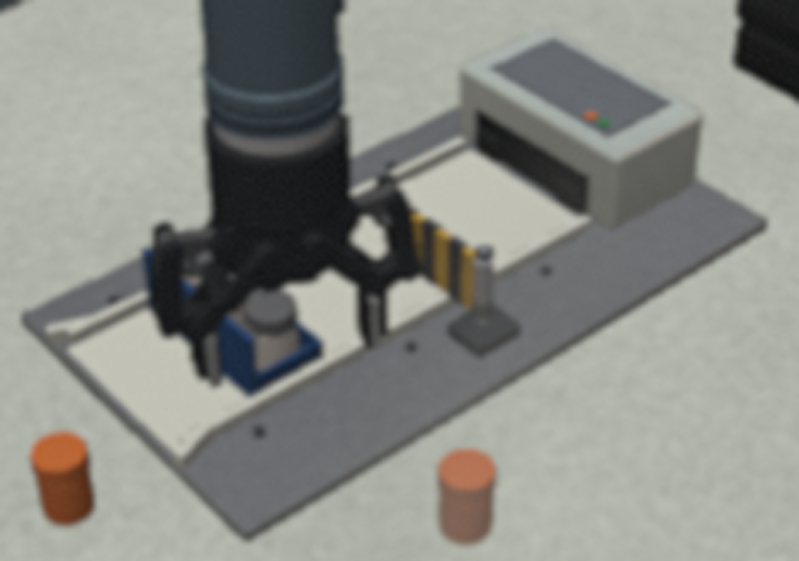

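View pics/wrist2.png

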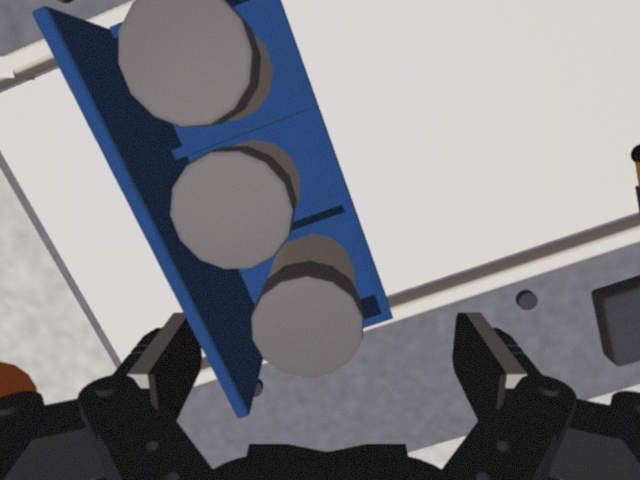

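```bash
python3 - <<'E'
from h import *; from bench import *
S=camera_params("scene");m=mid(-147,70);j=np.array([np.cos(np.radians(70)),np.sin(np.radians(70))])
c,s=np.cos(LANE[2]),np.sin(LANE[2])
im=cv2.imread("pics/scene2c.png")
for r,z in [(46,.028),(50,.028),(50,.062),(57,.062),(57,.08),(57,.1),(65,.08),(65,.1),(75,.08),(75,.1)]:
    a=(m+r*j)/1e3;X=[LANE[0]+c*a[0]-s*a[1],LANE[1]+s*a[0]+c*a[1],z]
    u=(proj(S,X)[0]-[195,180]+.5)*3.4-.5;print(r,z,u.round())
    cv2.circle(im,tuple(int(v) for v in u),2,(0,0,255),-1)
cv2.imwrite("pics/ov.png",cv2.resize(im[150:400,100:550],None,fx=1.75,fy=1.75))
E
```

```text
46 0.028 [367. 338.]
50 0.028 [374. 336.]
50 0.062 [373. 290.]
57 0.062 [384. 287.]
57 0.08 [384. 262.]
57 0.1 [383. 233.]
65 0.08 [397. 259.]
65 0.1 [397. 230.]
75 0.08 [414. 255.]
75 0.1 [414. 226.]
```

View pics/ov.png

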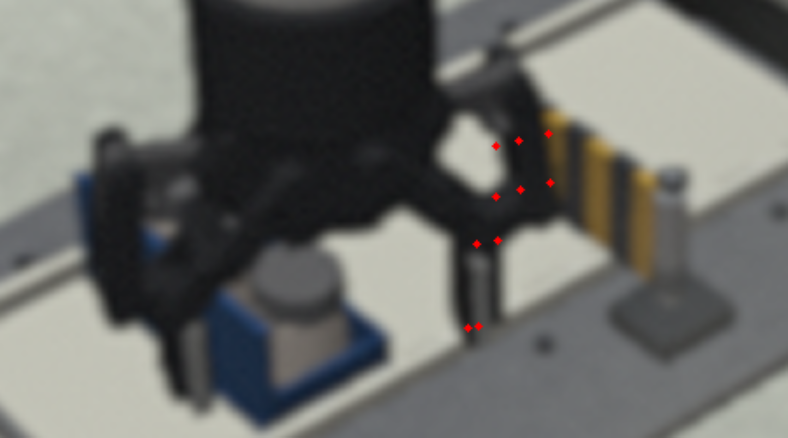

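```bash
python3 - <<'E'
from h import *; from bench import *
S=camera_params("scene");m=mid(-147,70);j=np.array([np.cos(np.radians(70)),np.sin(np.radians(70))]);n=np.array([-j[1],j[0]])
c,s=np.cos(LANE[2]),np.sin(LANE[2])
def pj(r,k,z):
    a=(m+r*j+k*n)/1e3;X=[LANE[0]+c*a[0]-s*a[1],LANE[1]+s*a[0]+c*a[1],z]
    u=(proj(S,X)[0]-[195,180]+.5)*3.4-.5; return (u-[100,150])*1.75
for name,t in [("knuckle bottom",(558,222)),("knuckle bottom left",(500,238)),("tip bottom",(474,345)),("tip bottom R",(490,335)),("knuckle top",(530,90))]:
  for k in(-13,-11,-6,0):
    o=least_squares(lambda v:pj(v[0],k,v[1]/1e3)-t,[60,60]);print(name,k,o.x.round(1))
E
```

```text
knuckle bottom -13 [73.  74.6]
knuckle bottom -11 [73.7 72.9]
knuckle bottom -6 [75.6 68.7]
knuckle bottom 0 [77.8 63.6]
knuckle bottom left -13 [53.4 73.7]
knuckle bottom left -11 [54.1 72. ]
knuckle bottom left -6 [55.8 67.7]
knuckle bottom left 0 [57.9 62.6]
tip bottom -13 [43.9 32. ]
tip bottom -11 [44.5 30.2]
tip bottom -6 [46.2 25.6]
tip bottom 0 [48.2 20.1]
tip bottom R -13 [49.4 34.6]
tip bottom R -11 [50.1 32.8]
tip bottom R -6 [51.8 28.2]
tip bottom R 0 [53.8 22.8]
knuckle top -13 [ 64.  128.7]
knuckle top -11 [ 64.7 127.2]
knuckle top -6 [ 66.5 123.3]
knuckle top 0 [ 68.6 118.7]
```

```bash
python3 - <<'E'
from h import *; from bench import *
f0=np.array(read_ft_force())
p,q=pose(-147,70,.042); movel(p,q,speed=.05); f0=np.array(read_ft_force())
for L in (-125,-95):
    p,q=pose(L,70,.042); movel(p,q,speed=.06); print(L,(np.array(read_ft_force())-f0).round(2),read_time_s())
for n in("scene","wrist"): cv2.imwrite(f"pics/{n}3.png",read_camera(n)[:,:,::-1])
t=cv2.imread("pics/scene3.png")[180:345,195:430]
cv2.imwrite("pics/scene3c.png",cv2.resize(t,None,fx=3.4,fy=3.4,interpolation=cv2.INTER_CUBIC))
E
```

```text
-125 [ 0.25 -0.12  0.34] 9.45
-95 [ 1.07 -1.1  -1.18] 10.1
```

View pics/scene3c.png

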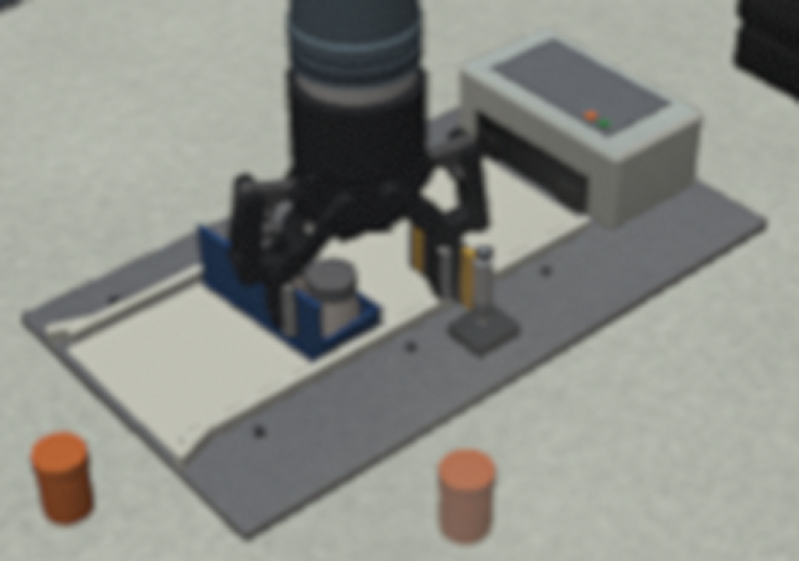

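View pics/wrist3.png

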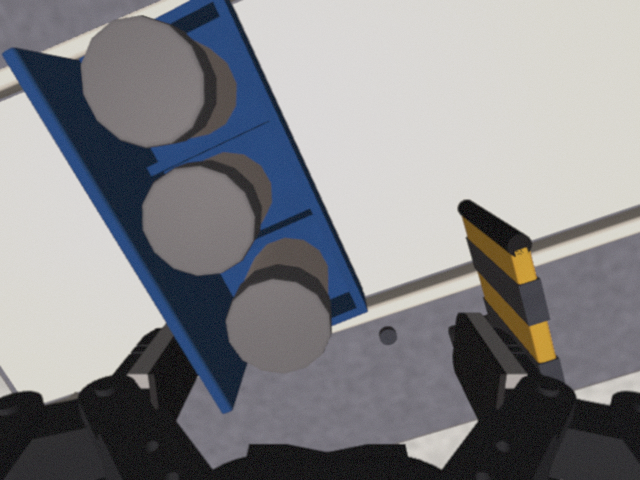

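```bash
python3 - <<'E'
from h import *; from bench import *
for L,d in [(-78,70),(-62,70)]:
    p,q=pose(L,d,.042); movel(p,q,speed=.06); print(L,np.array(read_ft_force()).round(2),read_time_s())
for n in("scene","wrist"): cv2.imwrite(f"pics/{n}4.png",read_camera(n)[:,:,::-1])
t=cv2.imread("pics/scene4.png")[180:345,195:430]
cv2.imwrite("pics/scene4c.png",cv2.resize(t,None,fx=3.4,fy=3.4,interpolation=cv2.INTER_CUBIC))
E
```

```text
-78 [ 0.28 -5.39  0.29] 10.6333
-62 [ 0.02 -4.71  0.2 ] 11.05
```

View pics/scene4c.png

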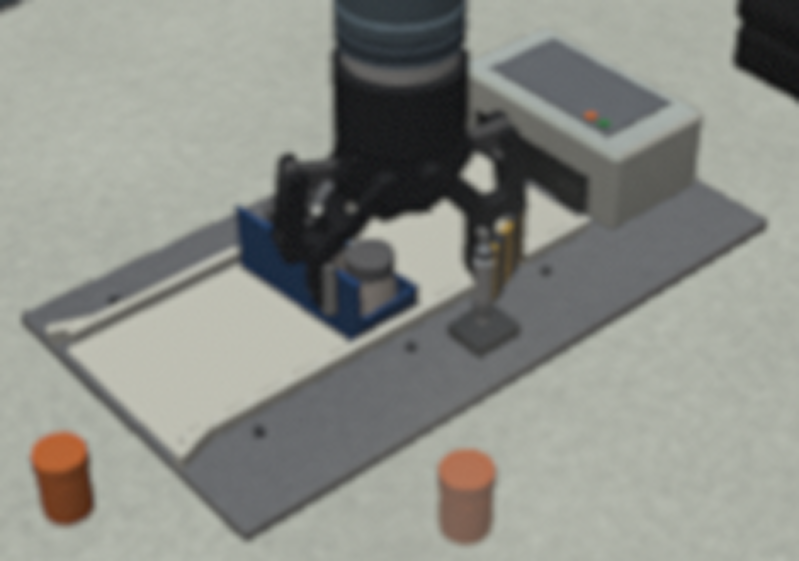

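View pics/wrist4.png

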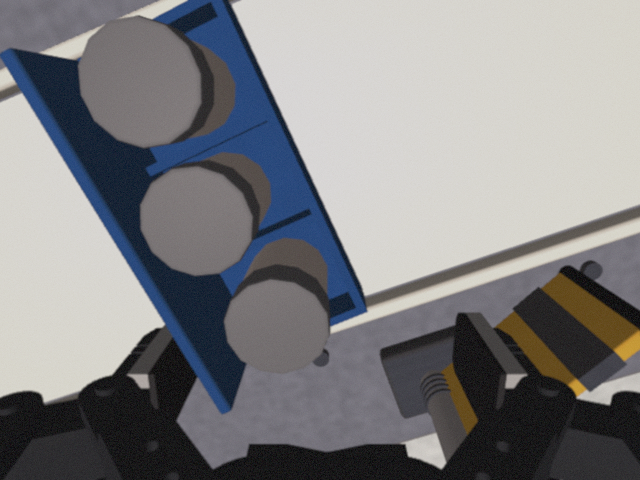

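```bash
python3 - <<'E'
from h import *; from bench import *
for L,d in SCHED[1:5]:
    p,q=pose(L,d,.042); movel(p,q,speed=.05); print(L,np.array(read_ft_force()).round(2),read_time_s())
for n in("scene","wrist"): cv2.imwrite(f"pics/{n}5.png",read_camera(n)[:,:,::-1])
t=cv2.imread("pics/scene5.png")[180:345,195:430]
cv2.imwrite("pics/scene5c.png",cv2.resize(t,None,fx=3.4,fy=3.4,interpolation=cv2.INTER_CUBIC))
E
```

```text
-45 [ 0.98 -5.09  0.9 ] 11.625
-30 [-1.83 -0.92  1.35] 12.0333
-15 [-0.65 -0.71  1.54] 12.4167
0 [-0.89 -0.2   1.  ] 12.775
```

View pics/scene5c.png

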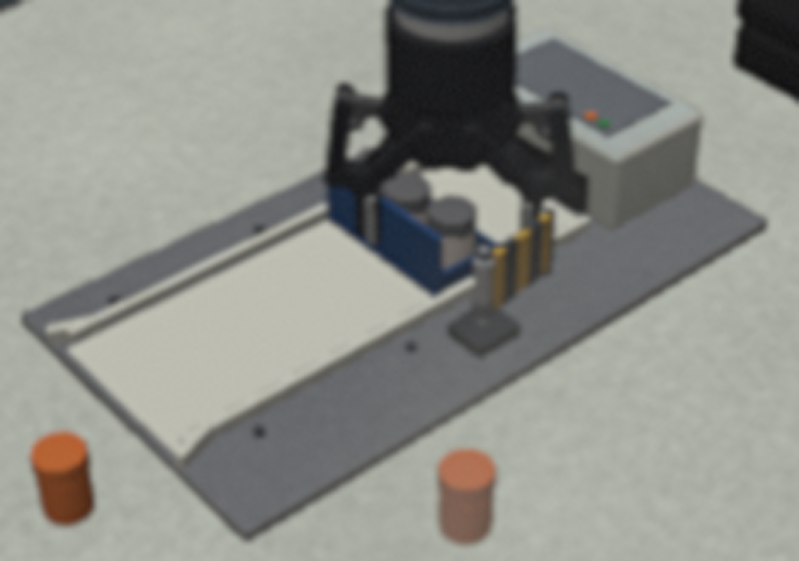

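View pics/wrist5.png

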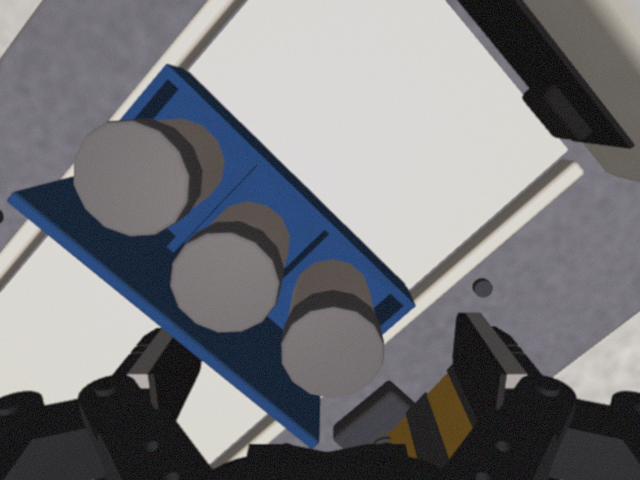

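```bash
python3 - <<'E'
from h import *; from bench import *
for L,d in SCHED[5:9]:
    p,q=pose(L,d,.042); movel(p,q,speed=.04); print(L,np.array(read_ft_force()).round(2),read_time_s())
for n in("scene","wrist"): cv2.imwrite(f"pics/{n}6.png",read_camera(n)[:,:,::-1])
t=cv2.imread("pics/scene6.png")[180:345,195:430]
cv2.imwrite("pics/scene6c.png",cv2.resize(t,None,fx=3.4,fy=3.4,interpolation=cv2.INTER_CUBIC))
E
```

```text
15 [-1.75 -0.57  1.12] 13.25
30 [-1.64 -1.47  0.44] 13.5917
45 [-1.81 -0.36  1.91] 13.95
58 [-0.94 -0.05  0.29] 14.3083
```

View pics/scene6c.png

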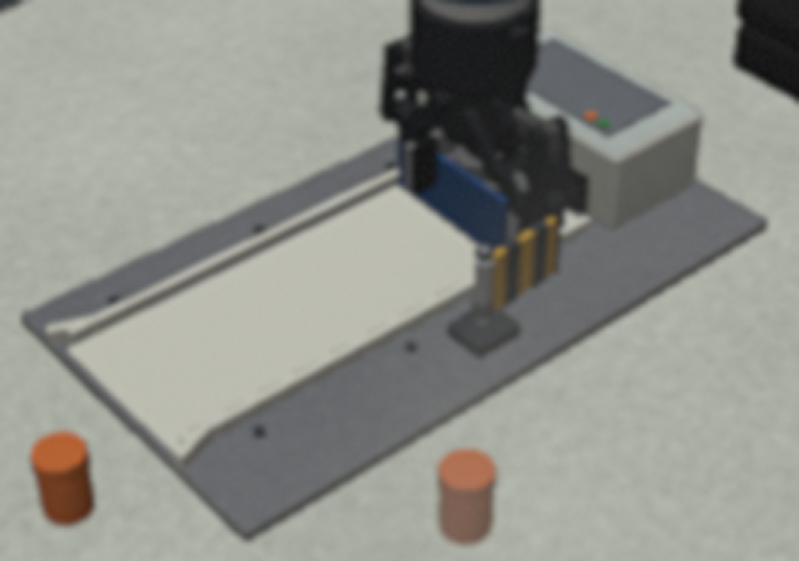

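View pics/wrist6.png

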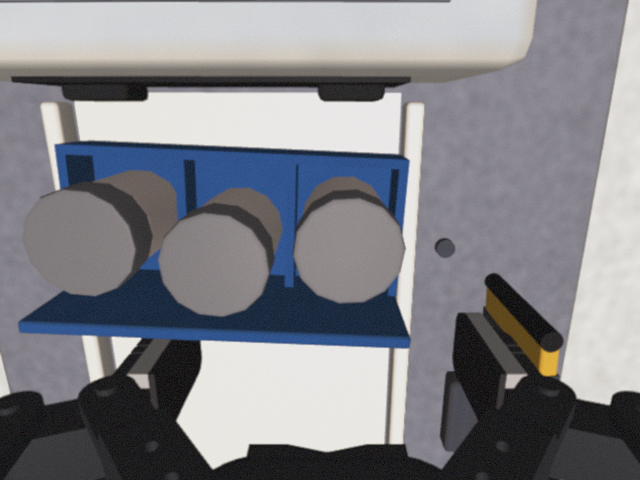

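```bash
python3 - <<'E'
from h import *; from bench import *
b=np.array(read_ft_force())
for L in [64,68,70,71,72,73,74,75,76]:
    p,q=pose(L,0,.042); movel(p,q,speed=.03); pause(.1); f=np.array(read_ft_force())
    print(L,f.round(2),read_time_s(),(np.array(read_eef_pos())-p).round(4))
    if (f-b)[1]<-8: break
for n in("scene","wrist"): cv2.imwrite(f"pics/{n}7.png",read_camera(n)[:,:,::-1])
E
```

```text
64 [-2.72 -2.71  0.09] 14.8583 [-0.0006 -0.0003 -0.0004]
68 [-1.99 -3.2  -1.78] 15.2417 [-0.0001  0.0001 -0.0001]
70 [-3.04 -2.17 -0.95] 15.5917 [0.0001 0.0002 0.    ]
71 [-1.58 -3.19 -0.28] 15.9417 [0. 0. 0.]
72 [-2.36 -4.26  0.1 ] 16.2917 [ 0.0003 -0.0006  0.    ]
73 [-1.88 -5.36 -0.97] 16.6417 [ 0.0006 -0.0013  0.0001]
74 [-0.9  -5.96 -0.85] 16.9917 [ 0.0011 -0.0018  0.0002]
75 [ 0.7  -7.52 -1.  ] 17.3417 [ 0.0017 -0.0024  0.0004]
76 [-0.94 -7.29  0.02] 17.6917 [ 0.002  -0.0032  0.0004]
```

View pics/wrist7.png

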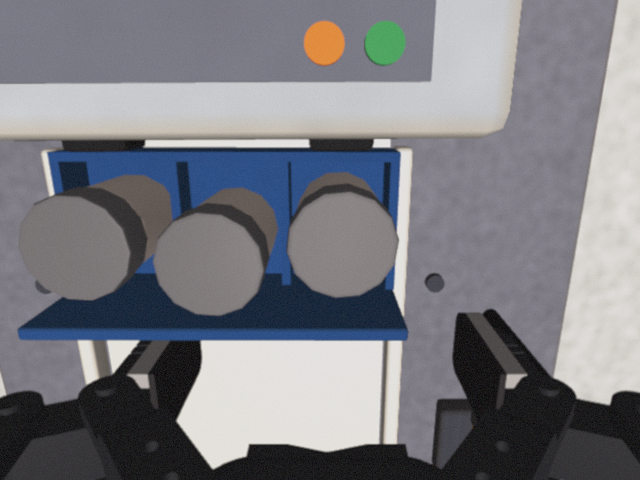

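```bash
python3 - <<'E'
from h import *; from bench import *
p,q=pose(66,0,.042); movel(p,q,speed=.04); print(np.array(read_ft_force()).round(2))
p,q=pose(66,0,.2); movel(p,q,speed=.15); print(read_time_s())
pause(1.0)
for n in("scene","wrist","top"): cv2.imwrite(f"pics/{n}8.png",read_camera(n)[:,:,::-1])
t=cv2.imread("pics/scene8.png")[180:345,195:430]
cv2.imwrite("pics/scene8c.png",cv2.resize(t,None,fx=3.4,fy=3.4,interpolation=cv2.INTER_CUBIC))
E
```

```text
[-1.46  0.    0.91]
19.3917
```

View pics/scene8c.png

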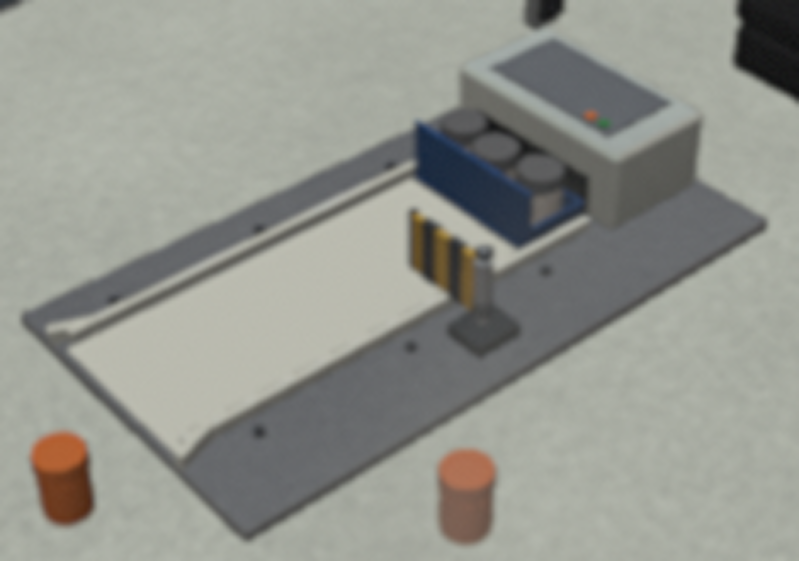

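View pics/wrist8.png

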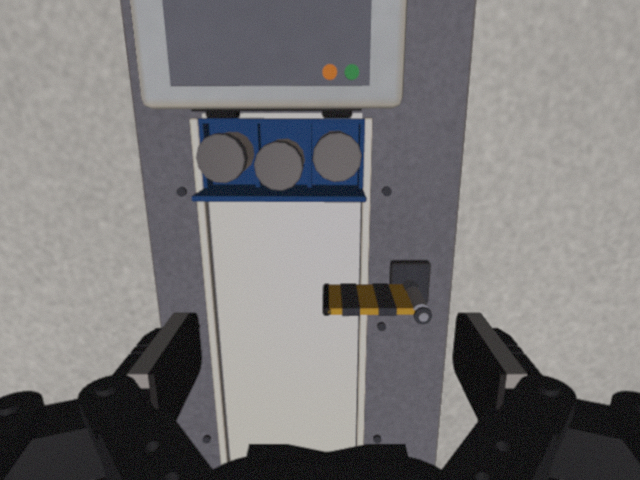

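```bash
python3 - <<'E'
from h import *; from bench import *
P=camera_params("wrist")
def L(X):
    d=X[:2]-np.array(LANE[:2]);c,s=np.cos(LANE[2]),np.sin(LANE[2]);return np.array([c*d[0]+s*d[1],-s*d[0]+c*d[1]]).round(4)
for n,u,z in [("rim fl",(200,120),.03),("rim fr",(364,120),.03),("plate l",(193,200),.058),("plate r",(365,200),.058),("bump l",(222,117),.032),("bump r",(337,117),.032),("gate tip",(325,284),.066),("hinge",(423,314),.073)]: print(n,L(ray(P,u,z)))
t=cv2.imread("pics/wrist8.png")[95:215,180:380]
cv2.imwrite("pics/w8c.png",cv2.resize(t,None,fx=4,fy=4,interpolation=cv2.INTER_CUBIC))
E
```

```text
rim fl [-0.0521  0.1219]
rim fr [0.0554 0.1217]
plate l [-0.0526  0.0743]
plate r [0.0549 0.0742]
bump l [-0.037   0.1238]
bump r [0.0377 0.1237]
gate tip [0.0298 0.021 ]
hinge [0.0924 0.0032]
```

View pics/w8c.png

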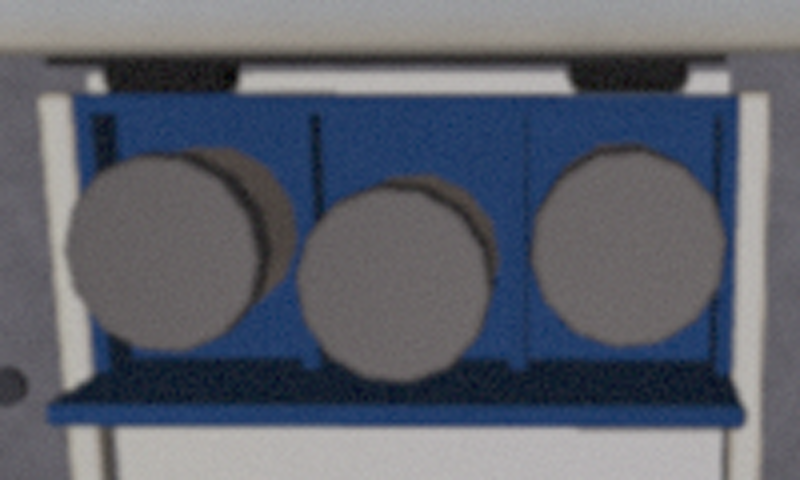

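```bash
python3 - <<'E'
from bench import *
print(read_time_s(),read_joint_vel()); sign_off()
E
```

```text
20.5417 [ 0.00035647  0.00210395  0.0010641  -0.00013094  0.00212759 -0.00055863
 -0.00106082]
the job is handed in; nothing more can be done
```

The tray is home against the end stop, the gate is shut behind it, and the job is handed in at about 20.5 s of the 48 s allowed.

**What I did:** One fingertip swung the gate open as the other started pushing the tray towards it. The gate was clear before the tray's front reached it. I then rotated the open gripper so the first fingertip kept holding the gate while the second drove the tray past it. I pushed until the arm stalled on the stop at about 7.5 N, backed the fingers off 10 mm to clear the tray, then lifted straight up so the gate fell shut.

**Last checks:**
- **Tray:** its front edge measures lane y ≈ 121.8 mm on both sides, against the stop at 122 mm. It sits square on both bumpers.
- **Rear of the push plate:** it reads 74 mm where 72 mm is expected, which is within the camera error.
- **Jars:** all three are standing in their pockets. No picture shows the gate or a finger touching them or the gate touching the tray, but I only took pictures at intervals.
- **Gate:** in the scene picture it looks just as it did at the start, shut. One computed gate-tip position came out at lane y = +21 mm. I put that down to picking the lower edge of the plate instead of the upper, and did not measure it again.
- **Other things:** the two orange look-alikes stand where they were. I did not re-measure the beaker, bottle, coupling or case at the end, but the arm stayed over the lane.

**During the push:** the tray ran about 2° skewed for a while, and the bumpers squared it. I also raised the gripper 8 mm before reaching the gate, because the outer knuckle would have come too close to the hinge cap.

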